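# Dry-fit a carved tiered display stand

### The arm

A 7-joint arm with a two-finger parallel gripper is mounted at the origin on the work surface. World frame = base frame: x ahead of the robot, y to its left, z up, the work surface at z = 0. Lengths are in m, angles in rad, forces in N, time in s.
With the tool pointing down it reaches from about 0.425 to 0.875 m from the base axis. Payload 4.7 kg.
Tool frame: the origin (TCP) lies at the very end of the fingers, on their centre line; the grasp point (between the pads) lies 19 mm behind it; z points along the fingers, y is the line along which they close (so a half turn about z gives the same grasp; the last joint's range is limited). The gripper opens to 87 mm and grips with 3 to 60 N. Pads are 19 mm wide; open, the fingers measure 117 mm over their backs; the gripper's body (75 mm by 190 mm) begins 51 mm behind the grasp point.
Start: joints at [-1.116, 0.321, -0.07, 1.45, 0.023, 1.371, -0.057], TCP at [0.277, 0.588, 0.223] pointing down, gripper open.
Joint ranges: [-2.86, 2.86], [-0.3, 2.09], [-1.38, 1.24], [0.06, 2.45], [-1.56, 4.7], [0.09, 2.05], [-2.69, 2.69]. Speed limits (rad/s): [2.57, 2.57, 3.14, 3.14, 3.14, 3.14, 3.14].

### API

Orientations are given as a rotation vector (axis times angle).
In Python, from bench import ctrl, get_image, job gives the robot as it stands.
- The arm moves only by the shell command python3 -m crank 'ROWS' [FORCE]. ROWS is JSON, a list that holds one entry, the list of rows, each a list of 5 numbers: the shift along the tool's x, y, z in mm, then the turn about the tool's z in rad, then the closure, from -1 (fully open) to 1 (shut), so that 0 is half open. A call has 1 to 10 rows; each row shifts and turns the commanded pose from where the row before left it, along the tool's axes as they then stand; what a row does not reach is not made up. A row lasts 1/12 s, in which the tool goes at most 41.7 mm and 7.16 degrees, less where a joint would pass 70% of its speed; a pose out of reach is approached as far as the arm can. A call with a gripper value outside its range is refused whole. The fingers move at their own pace and stop on an object; FORCE is the grip in N (left out, the last holds). Time passes only in rows, so rows that do not move let the fingers close. It gives the time, the measured TCP pose, the force, the opening and the grip force at its end, in the units of the state.
- ctrl.get_state(): the state, without advancing time (a new reading comes with each control period).
- get_image(name): name is "scene" or "top" or "wrist"; returns a dict with "pixels" (420x560x3 uint8, red, green, blue), "fx", "fy", "cx", "cy" (pixels), "T" (4x4, takes a point from camera to world coordinates); the wrist camera has in their place "T_tool_cam" (4x4, takes a point from camera to tool coordinates, whose origin is the TCP and whose axes are the flange's). Camera axes: x right, y down, z forward; pixel columns grow to the right and rows downward; lengths in m; the calibration is good to about 2 mm. The wrist camera is an equidistant fisheye: a pixel r from the principal point sees the ray r / f radians off the axis. A picture is of the moment at which its call begins: read the wrist's pose just before it. There is no depth.
- job.close_job(): hands the job in; it is judged then, once.
The state is a dict: "time": time; "joint_positions": joint angles; "qd": joint speeds; "joint_torque": joint torques, N m; "position": TCP position; "tool_rot": TCP orientation; "ft_force": force on the tool from outside, world axes, zero at the start; "torque": the same for the moment, N m; "grip_width": opening from 0.0 (shut) to 1.0 (fully open); "grip_force": force on a finger pad.
Only numpy, scipy, OpenCV 4.12 (cv2) and the standard library are available. Lean on these libraries where they do the work, as an engineer would, in place of code of your own. Each camera call takes 0.05 s, during which the arm holds its last target. There are 200 camera calls.

### The job

Dry-fit the carved wooden display stand on its foot before it is glued: working from the foot up, one part at a time, stack the flower-shaped tier first, then the square tier, then the small round tier, and last the bear-head knob, each upright with its socket fully home over the tenon of the part below. Leave the rotary tool, the half-carved whale and the block of burrs where they lie.

Things in the scene. Friction and masses are not known exactly. Their poses are not given: they have to be found in the camera images.
- foot: The foot of the stand, fixed to the bench: a low round wooden disc of 100 mm diameter and 18 mm height without a column, with the same tapered tenon in the centre of its top (18 mm wide at the root, 10 mm at the tip, from 18 to 28 mm above the bench). Origin: centre of its underside, on the bench; z up.
- flower_tier: Flower-shaped wooden plate, five lobes, 124 mm across, 14 mm thick, 160 g. Loose, upright. On it a central column, 40 mm diameter, from 14 to 58 mm above the underside (grip it, any yaw). On its flat top (shoulder) a tapered tenon, 18 to 10 mm wide, up to 68 mm. Underneath a central socket 25 mm wide, 14 mm deep: it goes over the tenon below until the underside rests on that shoulder. Origin: centre of the underside, z up.
- square_tier: Square wooden plate, 84 by 84 mm and 14 mm thick, 130 g. Loose, upright. On it a central column, 40 mm diameter, from 14 to 58 mm above the underside (grip it, any yaw). On its flat top (shoulder) a tapered tenon, 18 to 10 mm wide, up to 68 mm. Underneath a central socket 25 mm wide, 14 mm deep: it goes over the tenon below until the underside rests on that shoulder. Origin: centre of the underside, z up.
- round_tier: Round wooden plate, 68 mm in diameter and 14 mm thick, 100 g. Loose, upright. On it a central column, 40 mm diameter, from 14 to 58 mm above the underside (grip it, any yaw). On its flat top (shoulder) a tapered tenon, 18 to 10 mm wide, up to 68 mm. Underneath a central socket 25 mm wide, 14 mm deep: it goes over the tenon below until the underside rests on that shoulder. Origin: centre of the underside, z up.
- bear_knob: Small wooden knob, a bear's head with two ears, 58 mm high, 60 g. Loose, upright. A collar of 46 mm diameter, 14 mm high, above it a round head of 34 mm diameter, straight-sided from 14 to 42 mm above the underside (grip there, any yaw), domed above. Socket underneath as in the tiers (25 mm wide, 14 mm deep), no tenon. Origin: centre of the underside, z up.
- rotary_tool: Bystander: black hand-held rotary carving tool lying on two small rubber rests at the far side of the bench, 185 mm long, 35 mm high. Origin: under its middle, on the bench; x along the tool.
- whale: Bystander: flat half-carved wooden whale, about 100 by 75 mm and 24 mm thick, no column. Origin: underside, under its round head, which is 68 mm wide; the tail points to +x +y.
- burr_block: Bystander: dark wooden block, 50 by 70 by 25 mm, with six thin burrs standing in it up to 45 mm. Origin: centre of its underside.
Mind the look-alikes: they are no part of the job. Leave any purple or yellow look-alike of the round_tier alone. Leave any turquoise look-alike of the bear_knob alone.

How it is judged:
On the way, in this order (a step that is already met when the one before it is completed fails the run):
1. the flower tier sits fully home and upright on the foot (horizontal distance between flower_tier and foot below 0.008 m and z of flower_tier in the frame of foot between 0.014 and 0.022 m and angle between flower_tier's own z axis and vertical below 0.07 rad), for 0.2 s.
2. the square tier sits fully home and upright on the flower tier (horizontal distance between square_tier and flower_tier below 0.008 m and z of square_tier in the frame of flower_tier between 0.054 and 0.062 m and angle between square_tier's own z axis and vertical below 0.07 rad), for 0.2 s.
3. the round tier sits fully home and upright on the square tier (horizontal distance between round_tier and square_tier below 0.008 m and z of round_tier in the frame of square_tier between 0.054 and 0.062 m and angle between round_tier's own z axis and vertical below 0.07 rad), for 0.2 s.
4. the bear-head knob sits fully home and upright on the round tier (horizontal distance between bear_knob and round_tier below 0.008 m and z of bear_knob in the frame of round_tier between 0.054 and 0.062 m and angle between bear_knob's own z axis and vertical below 0.07 rad), for 0.2 s.
At the end, for the whole second after the job is handed in: From the foot up: flower tier, square tier, round tier, bear-head knob, each fully home on the part below (underside within 4 mm of its shoulder, centres within 8 mm), upright within 4 degrees, at rest; no bystander moved more than 30 mm (all of step 1 and all of step 2 and all of step 3 and all of step 4 and linear speed of each of flower_tier, square_tier, round_tier, bear_knob below 0.02 m/s); the robot touches nothing.
It fails at once if the rotary tool is moved more than 30 mm (distance of rotary_tool from where it was at the start of the episode above 0.03 m).
It fails at once if the whale is moved more than 30 mm (distance of whale from where it was at the start of the episode above 0.03 m).
It fails at once if the burr block is moved more than 30 mm (distance of burr_block from where it was at the start of the episode above 0.03 m).
It also fails if it takes over 115 s, if anything falls off the work surface, if the arm or the gripper's body presses on something with over 40 N, if the wrist force passes 120 N, or if a joint passes its speed limit or range.

## Working session

There is one attempt and no reset: what is moved stays moved. The work goes in short steps, Python scripts to look and compute and a shell command to move; the robot and the scene stay as the last step left them, time stands still between calls to the robot, and variables do not carry over. Pictures are saved under pics/ and viewed, at most 14 in all, crops included, and the job is handed in when it is done.

```bash
mkdir -p pics; ls
python3 - <<'E'
from bench import ctrl,get_image
import cv2,numpy as np
s=ctrl.get_state();print(s)
for n in("scene","top"):
    d=get_image(n);cv2.imwrite(f"pics/{n}0.png",d["pixels"][:,:,::-1]);np.savez(f"{n}0.npz",**d);print(n,d["fx"],d["fy"],d["cx"],d["cy"],np.round(d["T"],3).tolist())
E
```

```text
pics
{'time': 0.0, 'joint_positions': array([-1.11585121,  0.32181711, -0.07009664,  1.45166691,  0.02263025,
        1.37075876, -0.05691091]), 'qd': array([-0.00037086,  0.00075753, -0.00089457,  0.00013527,  0.0001607 ,
        0.00025886,  0.00048181]), 'joint_torque': array([ 4.83951280e-04, -4.91290462e+01, -4.03188486e-01, -3.12530494e+01,
       -6.38201111e-02,  4.35544678e-02,  1.87063738e-04]), 'position': array([0.27717636, 0.58734683, 0.22146948]), 'tool_rot': array([-6.86764440e-01, -3.06531307e+00,  2.89091997e-03]), 'ft_force': array([-0.40768914,  0.28321426, -0.27986676]), 'torque': array([ 0.03349498, -0.026128  , -0.03267293]), 'grip_force': 0.0, 'grip_width': 1.0015542911091058}
scene 497.65221503662747 497.65221503662747 278.06262875549714 202.84654274409846 [[0.697, 0.43, -0.574, 1.249], [0.717, -0.434, 0.545, -0.588], [-0.015, -0.792, -0.611, 0.731], [0.0, 0.0, 0.0, 1.0]]
top 470.1198539897306 470.1198539897306 268.36320805506466 210.02439071812333 [[0.007, -0.982, 0.186, 0.387], [-1.0, -0.007, -0.001, 0.013], [0.003, -0.186, -0.982, 1.082], [0.0, 0.0, 0.0, 1.0]]
```

View pics/scene0.png

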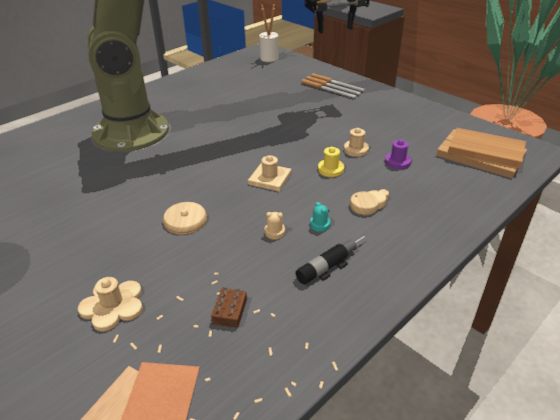

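View pics/top0.png

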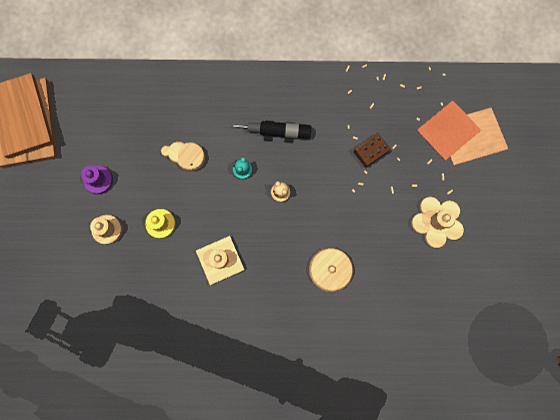

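The wooden parts and their look-alikes in the top view, by pixel:
- **Round tier:** wooden (105,228), the one I want; yellow (159,222) and purple (96,177) are look-alikes.
- **Knob:** wooden (281,190), the one I want; turquoise (243,168) is a look-alike.
- **Flower tier:** (446,217); no look-alike.
- **Square tier:** (218,259); no look-alike.
- **Foot:** (331,269). The whale (190,155) could only be mistaken for a plate.

Next is a close crop to check these choices.

```bash
cat > h.py <<'E'
import numpy as np,cv2
from scipy.spatial.transform import Rotation as R
from bench import ctrl,get_image
def ray(d,u,v,z):
    T=d["T"];r=T[:3,:3]@[(u-d["cx"])/d["fx"],(v-d["cy"])/d["fy"],1];o=T[:3,3]
    return o+r*(z-o[2])/r[2]
def wray(d,p,Rm,u,v,z):
    "wrist fisheye ray to plane z"
    x,y=u-d["cx"],v-d["cy"];r=np.hypot(x,y);th=r/d["fx"]
    c=np.array([np.sin(th)*x/max(r,1e-9),np.sin(th)*y/max(r,1e-9),np.cos(th)])
    T=d["T_tool_cam"];o=p+Rm@T[:3,3];w=Rm@T[:3,:3]@c
    return o+w*(z-o[2])/w[2]
def wproj(d,p,Rm,P):
    T=d["T_tool_cam"];c=T[:3,:3].T@(Rm.T@(np.asarray(P)-p)-T[:3,3])
    r=np.hypot(c[0],c[1]);th=np.arctan2(r,c[2]);return d["cx"]+d["fx"]*th*c[0]/r,d["cy"]+d["fx"]*th*c[1]/r
def delta(P,s=None):
    "mm in tool axes from the TCP to P"
    s=s or ctrl.get_state();return np.round(1000*(R.from_rotvec(s["tool_rot"]).as_matrix().T@(np.asarray(P)-s["position"])),1)
E
python3 - <<'E'
from h import *
d=dict(np.load("top0.npz"));im=d["pixels"][:,:,::-1]
for n,u,v,z in [("flower",446,217,.068),("foot",331,269,.028),("square",218,259,.068),("round",105,228,.068),("bear",281,190,.05),("yellow",159,222,.068),("turq",243,168,.05),("burr",372,150,.025),("tool",285,130,.03),("whale",190,155,.024)]:
    p=ray(d,u,v,z);print(n,np.round(p,3),round(float(np.hypot(*p[:2])),3))
cs=[cv2.resize(im[v-33:v+33,u-33:u+33],(264,264),interpolation=2) for u,v in [(441,220),(331,269),(220,259),(105,228),(281,190),(159,222)]]
cv2.imwrite("pics/crop.png",np.vstack([np.hstack(cs[:3]),np.hstack(cs[3:])]))
E
```

```text
flower [ 0.566 -0.378  0.068] 0.681
foot [ 0.454 -0.129  0.028] 0.472
square [0.471 0.119 0.068] 0.485
round [0.536 0.367 0.068] 0.65
bear [ 0.628 -0.017  0.05 ] 0.629
yellow [0.55  0.25  0.068] 0.604
turq [0.679 0.069 0.05 ] 0.683
burr [ 0.732 -0.231  0.025] 0.768
tool [ 0.778 -0.027  0.03 ] 0.779
whale [0.717 0.196 0.024] 0.743
```

View pics/crop.png

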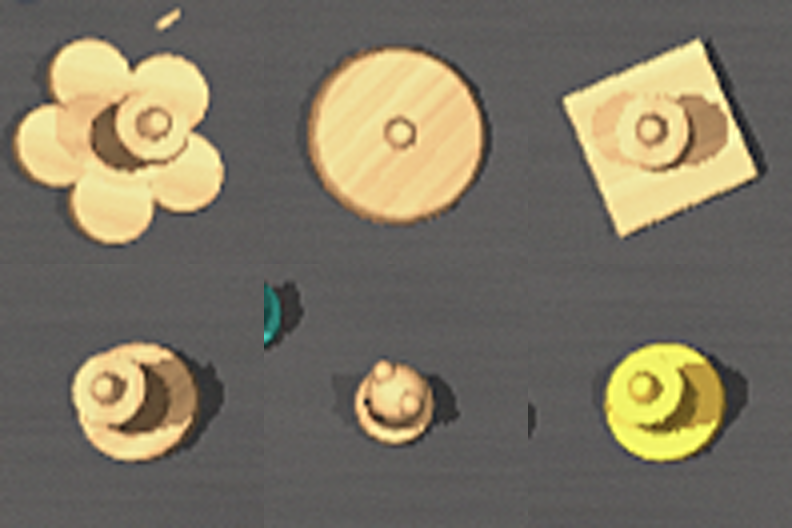

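The crop confirms the plain wooden round tier and knob, and the yellow one is the look-alike. Refined pixels in the full top image: flower tenon (446.3,218), foot tenon (332,269.3), square tenon (218,258.5), round tenon (99,225.8), knob collar (280.5,193).

Run:
```python
from h import *
d=dict(np.load("top0.npz"))
for n,u,v,z in [("flower",446.3,218,.068),("foot",332,269.3,.028),("square",218,258.5,.068),("round",99,225.8,.068),("bear",280.5,193,.012)]:
    p=ray(d,u,v,z);print(n,np.round(p,4));p[2]=.2;print("  delta hover",delta(p))
print(R.from_rotvec(ctrl.get_state()["tool_rot"]).as_matrix().round(3))
```

```text
flower [ 0.5639 -0.3788  0.068 ]
  delta hover [-671.6 -751.5   22.9]
foot [ 0.4529 -0.1317  0.028 ]
  delta hover [-465.7 -575.4   22.6]
square [0.4718 0.1189 0.068 ]
  delta hover [-375.9 -340.7   22.2]
round [0.5411 0.3801 0.068 ]
  delta hover [-327.1  -74.8   21.7]
bear [ 0.6301 -0.0169  0.012 ]
  delta hover [-577.  -396.    22.3]
[[-0.904  0.427 -0.001]
 [ 0.427  0.904 -0.002]
 [-0.    -0.002 -1.   ]]
```

```bash
python3 -m crank '[[[-25,-18,0,0,-1],[-25,-18,0,0,-1],[-25,-18,0,0,-1],[-25,-18,0,0,-1],[-25,-18,0,0,-1],[-25,-18,0,0,-1],[-25,-18,0,0,-1],[-25,-18,0,0,-1],[-25,-18,0,0,-1],[-25,-18,0,0,-1]]]'
python3 -m crank '[[[-25,-18,0,0,-1],[-25,-18,0,0,-1],[-25,-18,0,0,-1],[-25,-18,0,0,-1],[-25,-18,0,0,-1],[-25,-18,0,0,-1],[-25,-18,0,0,-1],[-25,-18,0,0,-1],[-15,-25,0,0,-1],[-15,-25,0,0,-1]]]'
python3 -m crank '[[[-15,-25,0,0,-1],[-15,-25,0,0,-1],[-15,-25,0,0,-1],[-15,-25,0,0,-1],[-15,-25,0,0,-1],[-15,-25,0,0,-1],[-15,-25,0,0,-1],[-15,-25,0,0,-1],[-15,-25,0,0,-1],[-15,-25,0,0,-1]]]'
python3 -c "from h import *;print(delta([.5639,-.3788,.2]))"
```

```text
time: 0.93
position: [0.427, 0.3168, 0.2222]
tool_rot: [-0.687, -3.065, 0.001]
ft_force: [1.0, 0.7, 0.1]
grip_width: 1.003
grip_force: 0.0
time: 1.77
position: [0.552, 0.0434, 0.222]
tool_rot: [-0.687, -3.065, 0.001]
ft_force: [0.1, 0.7, 0.2]
grip_width: 0.999
grip_force: 0.0
time: 2.6
position: [0.5807, -0.2464, 0.2221]
tool_rot: [-0.686, -3.065, -0.0]
ft_force: [0.5, 0.4, -1.0]
grip_width: 1.0
grip_force: 0.0
[ -41.3 -126.9   22.1]
```

```bash
python3 -m crank '[[[-8,-25,0,0,-1],[-8,-25,5,0,-1],[-8,-25,5,0,-1],[-8,-25,5,0,-1],[-8,-25,5,0,-1],[0,0,0,0,-1],[0,0,0,0,-1]]]'
cat > look.py <<'E'
import sys
from h import *
# look.py name x y z : wrist picture, with the projected point marked
n=sys.argv[1];s=ctrl.get_state();d=get_image("wrist");np.savez(f"{n}.npz",p=s["position"],Rm=R.from_rotvec(s["tool_rot"]).as_matrix(),**d)
im=d["pixels"][:,:,::-1].copy()
if len(sys.argv)>4:
    P=np.array(sys.argv[2:5],float);u,v=wproj(d,s["position"],R.from_rotvec(s["tool_rot"]).as_matrix(),P);print("proj",u,v)
cv2.imwrite(f"pics/{n}.png",im);print(delta([*s["position"][:2],0]),d["fx"],d["cx"],d["cy"],d["T_tool_cam"].round(3).tolist())
E
python3 look.py w1 .5639 -.3788 .068
```

```text
time: 3.18
position: [0.5621, -0.3773, 0.2014]
tool_rot: [-0.692, -3.062, 0.001]
ft_force: [0.1, 1.5, -0.5]
grip_width: 1.003
grip_force: 0.0
proj 284.81936958616853 203.67586941179312
[ 1.000e-01 -2.400e+00  2.019e+02] 325.19226210127806 284.74992214716184 211.4265427519552 [[0.0, -0.957, -0.289, 0.079], [1.0, 0.0, -0.001, -0.0], [0.001, -0.289, 0.957, -0.163], [0.0, 0.0, 0.0, 1.0]]
```

View pics/w1.png

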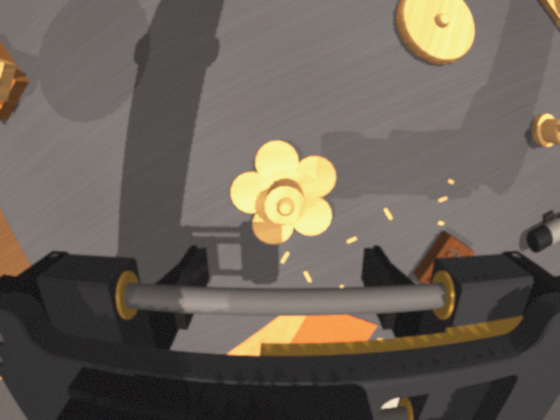

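The wrist view shows the flower tenon at (286,206), within 2 px of the predicted (285,204). The foot tenon is at (443,19). The estimate is good enough to grasp.

```bash
python3 - <<'E'
from h import *
d=dict(np.load("w1.npz"))
f=wray(d,d["p"],d["Rm"],286,206,.068);print(f,wray(d,d["p"],d["Rm"],443,19,.028),delta([*f[:2],.022]))
E
python3 -m crank '[[[0,0,25,0,-1],[0,0,25,0,-1],[0,0,25,0,-1],[0,0,25,0,-1],[0,0,0,0,-1]]]'
```

```text
[ 0.56644432 -0.37877153  0.068     ] [ 0.45573066 -0.13283087  0.028     ] [ -4.4  -1.8 179.8]
time: 3.65
position: [0.5621, -0.3707, 0.097]
tool_rot: [-0.681, -3.058, -0.007]
ft_force: [-1.0, 0.3, -0.7]
grip_width: 1.0
grip_force: 0.0
```

```bash
python3 -m crank '[[[0,0,0,0,-1],[0,0,0,0,-1]]]'; python3 -c "from h import *;print(delta([.565,-.379,.023]))"
```

```text
time: 3.82
position: [0.5651, -0.3749, 0.1042]
tool_rot: [0.684, 3.064, -0.0]
ft_force: [-0.0, -0.5, 0.3]
grip_width: 1.002
grip_force: 0.0
[-1.5 -3.7 81.2]
```

```bash
python3 -m crank '[[[-1,-2,20,0,-1],[-1,-2,20,0,-1],[0,0,20,0,-1],[0,0,20,0,-1],[0,0,0,0,-1],[0,0,0,0,-1],[0,0,0,0,-1]]]'; python3 -c "from h import *;print(delta([.565,-.379,.023]))"
```

```text
time: 4.4
position: [0.5654, -0.3807, 0.0251]
tool_rot: [0.686, 3.062, -0.002]
ft_force: [0.7, 0.2, -0.2]
grip_width: 1.001
grip_force: 0.0
[1.1 1.4 2.1]
```

Good. Close and lift a little.

```bash
python3 -m crank '[[[0,0,0,0,1],[0,0,0,0,1],[0,0,0,0,1],[0,0,0,0,1],[0,0,0,0,1],[0,0,0,0,1],[0,0,0,0,1],[0,0,0,0,1]]]' 30; python3 -m crank '[[[0,0,-15,0,1],[0,0,-20,0,1],[0,0,-20,0,1],[0,0,-20,0,1],[0,0,0,0,1],[0,0,0,0,1]]]'
python3 -c "from h import *;print(delta([.454,-.132,.095]))"
```

```text
time: 5.07
position: [0.5639, -0.3798, 0.0225]
tool_rot: [-0.687, -3.066, -0.0]
ft_force: [-0.3, 0.1, 0.1]
grip_width: 0.477
grip_force: 0.6
time: 5.57
position: [0.5645, -0.3804, 0.0992]
tool_rot: [0.686, 3.063, -0.001]
ft_force: [0.3, 0.6, -2.7]
grip_width: 0.449
grip_force: 30.0
[206.  177.5   3.6]
```

```bash
python3 -m crank '[[[15,13,0,0,1],[20,17,0,0,1],[20,17,0,0,1],[20,17,0,0,1],[20,17,0,0,1],[20,17,0,0,1],[20,17,0,0,1],[20,17,0,0,1],[20,17,0,0,1],[16,14,0,0,1]]]'; python3 -m crank '[[[15,12,0,0,1],[0,0,0,0,1],[0,0,0,0,1],[0,0,0,0,1],[0,0,0,0,1]]]'
python3 look.py w2 .455 -.132 .028;python3 -c "from h import *;print(delta([.4545,-.132,.041]))"
```

```text
time: 6.4
position: [0.4584, -0.1486, 0.096]
tool_rot: [-0.684, -3.063, -0.001]
ft_force: [0.2, 0.4, -1.7]
grip_width: 0.452
grip_force: 30.0
time: 6.82
position: [0.4522, -0.1347, 0.0973]
tool_rot: [-0.689, -3.065, 0.001]
ft_force: [-0.2, -0.9, -1.5]
grip_width: 0.448
grip_force: 30.0
proj 290.27363207842575 224.654838702247
[ 0.1  0.1 97.3] 325.19226210127806 284.74992214716184 211.4265427519552 [[0.0, -0.957, -0.289, 0.079], [1.0, 0.0, -0.001, -0.0], [0.001, -0.289, 0.957, -0.163], [0.0, 0.0, 0.0, 1.0]]
[-0.8  3.5 56.3]
```

View pics/w2.png

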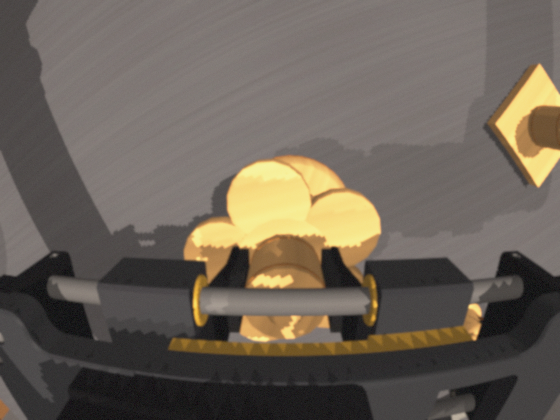

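The wrist view shows the flower held level, its lobes at (270,195), hiding the foot. The square tier is at (540,125). Lowering by dead reckoning.

```bash
python3 -m crank '[[[0,3,0,0,1],[0,0,15,0,1],[0,0,15,0,1],[0,0,10,0,1],[0,0,8,0,1],[0,0,0,0,1],[0,0,0,0,1],[0,0,0,0,1]]]';python3 -c "from h import *;print(delta([.4545,-.132,.041]))"
```

```text
time: 7.53
position: [0.4541, -0.1312, 0.0501]
tool_rot: [0.687, 3.065, -0.0]
ft_force: [0.5, -0.1, -1.2]
grip_width: 0.449
grip_force: 30.0
[-0.7 -0.5  9.1]
```

```bash
python3 -m crank '[[[0,0,3,0,1],[0,0,3,0,1],[0,0,2,0,1],[0,0,1,0,1],[0,0,1,0,1],[0,0,0,0,1],[0,0,0,0,1]]]'
```

```text
time: 8.12
position: [0.4538, -0.131, 0.0414]
tool_rot: [-0.687, -3.065, -0.002]
ft_force: [-6.3, 1.5, 14.9]
grip_width: 0.451
grip_force: 30.0
```

```bash
python3 -m crank '[[[0,0,0,0,-0.6],[0,0,0,0,-0.6],[0,0,0,0,-0.6],[0,0,0,0,-0.6],[0,0,-10,0,-0.6],[0,0,-25,0,-0.6],[0,0,-30,0,-0.6],[0,0,-30,0,-1],[0,0,-30,0,-1],[0,0,0,0,-1]]]'; python3 -m crank '[[[0,0,-15,0,-1],[0,0,0,0,-1],[0,0,0,0,-1]]]'
python3 look.py w3 .454 -.132 .086
python3 - <<'E'
from h import *
d=get_image("top");np.savez("top1.npz",**d);a=cv2.resize(d["pixels"][235:305,295:365,::-1],(400,400),interpolation=2)
b=cv2.imread("pics/w3.png")
cv2.imwrite("pics/c1.png",np.hstack([a,cv2.resize(b[100:300,185:385],(400,400))]))
T=d["T"];q=T[:3,:3].T@(np.array([.454,-.132,.086])-T[:3,3]);print("top proj",d["fx"]*q[0]/q[2]+d["cx"],d["fy"]*q[1]/q[2]+d["cy"])
E
```

```text
time: 8.95
position: [0.4573, -0.132, 0.1711]
tool_rot: [0.685, 3.055, 0.003]
ft_force: [1.5, -0.1, -0.4]
grip_width: 0.94
grip_force: 0.0
time: 9.2
position: [0.4539, -0.1311, 0.1801]
tool_rot: [0.686, 3.064, 0.001]
ft_force: [-0.3, 0.0, -0.6]
grip_width: 0.997
grip_force: 0.0
proj 284.30490256754956 213.65810566826417
[-6.000e-01  1.000e-01  1.792e+02] 325.19226210127806 284.74992214716184 211.4265427519552 [[0.0, -0.957, -0.289, 0.079], [1.0, 0.0, -0.001, -0.0], [0.001, -0.289, 0.957, -0.163], [0.0, 0.0, 0.0, 1.0]]
top proj 335.85905345913386 267.06698856149507
```

View pics/c1.png

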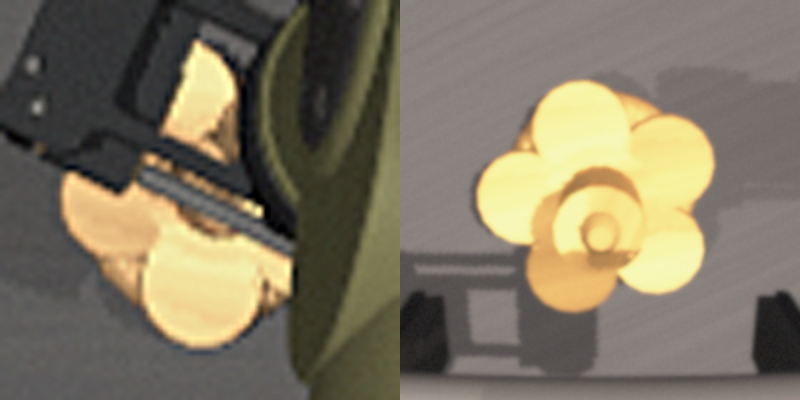

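The crop shows the flower upright and centred on the foot, its tenon at wrist pixel (285,217) against the predicted (284,214). Next is the square tier, at about (.472,.119). I'll hold the height at .18.

Run:
```python
from h import *
d=dict(np.load("w3.npz"))
print(wray(d,d["p"],d["Rm"],285,217,.086),delta([.472,.119,.17]))
```

```text
[ 0.4568763  -0.13271895  0.086     ] [ 89.4 234.1   8.8]
```

```bash
python3 -m crank '[[[9,22,0,0,-1],[10,26,0,0,-1],[10,26,0,0,-1],[10,26,0,0,-1],[10,26,0,0,-1],[10,26,0,0,-1],[10,26,0,0,-1],[10,26,0,0,-1],[10,30,0,0,-1],[0,0,0,0,-1]]]'; python3 -m crank '[[[0,0,5,0,-1],[0,0,0,0,-1],[0,0,0,0,-1]]]'
python3 look.py w4 .472 .119 .068;python3 -c "from h import *;print(delta([.472,.119,.023]))"
```

```text
time: 10.13
position: [0.4719, 0.1255, 0.1782]
tool_rot: [-0.673, -3.066, -0.003]
ft_force: [-0.2, 0.1, -0.6]
grip_width: 0.998
grip_force: 0.0
time: 10.38
position: [0.4723, 0.117, 0.1734]
tool_rot: [-0.689, -3.063, 0.002]
ft_force: [0.5, -0.7, 0.4]
grip_width: 0.997
grip_force: 0.0
proj 287.49140025450964 208.36282107568937
[1.000e-01 1.000e-01 1.739e+02] 325.19226210127806 284.74992214716184 211.4265427519552 [[0.0, -0.957, -0.289, 0.079], [1.0, 0.0, -0.001, -0.0], [0.001, -0.289, 0.957, -0.163], [0.0, 0.0, 0.0, 1.0]]
[  1.2   1.7 150.9]
```

View pics/w4.png

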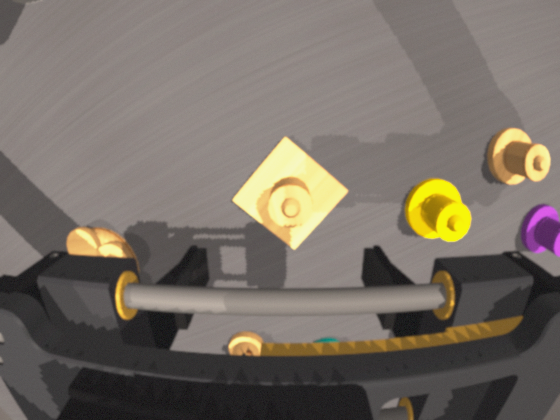

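The square tier's tenon is at (291,208), about 3 px right of the prediction, so it is roughly +2–3 mm along tool y. The jaws will take up that difference.

```bash
python3 -m crank '[[[0,2,25,0,-1],[0,2,30,0,-1],[0,0,30,0,-1],[0,0,30,0,-1],[0,0,20,0,-1],[0,0,13,0,-1],[0,0,0,0,-1],[0,0,0,0,-1],[0,0,0,0,-1]]]';python3 -c "from h import *;print(delta([.473,.121,.023]))"
```

```text
time: 11.18
position: [0.4756, 0.1219, 0.0277]
tool_rot: [0.688, 3.064, 0.001]
ft_force: [0.6, 0.3, -0.6]
grip_width: 0.996
grip_force: 0.0
[ 1.9 -1.9  4.7]
```

```bash
python3 -m crank '[[[1,0,4,0,-1],[0,0,0,0,-1],[0,0,0,0,1],[0,0,0,0,1],[0,0,0,0,1],[0,0,0,0,1],[0,0,0,0,1],[0,0,0,0,1],[0,0,0,0,1],[0,0,0,0,1]]]' 30; python3 -c "from h import *;print(delta([.473,.121,.023]))"; python3 -m crank '[[[0,0,-15,0,1],[0,0,-25,0,1],[0,0,-30,0,1],[0,0,-30,0,1],[0,0,-30,0,1],[0,0,0,0,1],[0,0,0,0,1]]]'
python3 -c "from h import *;print(delta([.4542,-.1315,.145]))"
```

```text
time: 12.02
position: [0.4737, 0.1227, 0.0226]
tool_rot: [0.687, 3.066, 0.0]
ft_force: [0.5, -0.4, 0.9]
grip_width: 0.479
grip_force: 1.2
[-0.1 -1.8 -0.4]
time: 12.6
position: [0.4747, 0.1231, 0.1541]
tool_rot: [0.686, 3.063, 0.004]
ft_force: [-0.5, 0.4, -2.4]
grip_width: 0.454
grip_force: 30.0
[ -90.  -239.     8.6]
```

```bash
python3 -m crank '[[[-9,-24,0,0,1],[-9,-24,0,0,1],[-9,-24,0,0,1],[-9,-24,0,0,1],[-9,-24,0,0,1],[-9,-24,0,0,1],[-9,-24,0,0,1],[-9,-24,0,0,1],[-9,-24,0,0,1],[-9,-23,0,0,1]]]'; python3 -m crank '[[[0,0,10,0,1],[0,0,10,0,1],[0,0,5,0,1],[0,0,0,0,1],[0,0,0,0,1],[0,0,0,0,1],[0,0,0,0,1]]]'
python3 -c "from h import *;print(delta([.4542,-.1315,.0986]))"
```

```text
time: 13.43
position: [0.4513, -0.133, 0.1506]
tool_rot: [-0.686, -3.062, 0.001]
ft_force: [0.4, 0.0, -1.6]
grip_width: 0.45
grip_force: 30.0
time: 14.02
position: [0.4535, -0.1313, 0.1279]
tool_rot: [0.685, 3.065, 0.0]
ft_force: [0.4, -0.2, -0.7]
grip_width: 0.456
grip_force: 30.0
[-0.7  0.1 29.3]
```

```bash
python3 -m crank '[[[-1,0,8,0,1],[0,0,8,0,1],[0,0,5,0,1],[0,0,3,0,1],[0,0,2,0,1],[0,0,2,0,1],[0,0,1,0,1],[0,0,0,0,1],[0,0,0,0,1]]]'
python3 -c "from h import *;print(delta([.4542,-.1315,.0986]))"
```

```text
time: 14.77
position: [0.4541, -0.1325, 0.0997]
tool_rot: [-0.687, -3.065, -0.001]
ft_force: [-3.1, 0.8, 8.0]
grip_width: 0.451
grip_force: 30.0
[0.3 0.9 1.1]
```

```bash
python3 -m crank '[[[0,0,0,0,-0.6],[0,0,0,0,-0.6],[0,0,0,0,-0.6],[0,0,0,0,-0.6],[0,0,-10,0,-0.6],[0,0,-25,0,-0.6],[0,0,-30,0,-0.6],[0,0,-30,0,-1],[0,0,-30,0,-1],[0,0,-15,0,-1]]]'; python3 -m crank '[[[0,0,0,0,-1],[0,0,0,0,-1],[0,0,0,0,-1]]]'
python3 look.py w5 .454 -.132 .144
python3 - <<'E'
from h import *
d=get_image("scene");a=cv2.resize(d["pixels"][150:270,120:260,::-1],(467,400),interpolation=2)
b=cv2.imread("pics/w5.png")
cv2.imwrite("pics/c2.png",np.hstack([a,cv2.resize(b[100:300,200:366],(332,400))]))
print(delta([.541,.380,.2]))
E
```

```text
time: 15.6
position: [0.4554, -0.1328, 0.2431]
tool_rot: [0.686, 3.06, 0.002]
ft_force: [0.1, 0.6, -0.5]
grip_width: 0.94
grip_force: 0.0
time: 15.85
position: [0.4535, -0.1322, 0.2379]
tool_rot: [-0.687, -3.065, -0.0]
ft_force: [-1.4, 0.5, 0.2]
grip_width: 0.997
grip_force: 0.0
proj 285.8668001626484 213.93492090964935
[ -0.7   0.3 237.4] 325.19226210127806 284.74992214716184 211.4265427519552 [[0.0, -0.957, -0.289, 0.079], [1.0, 0.0, -0.001, -0.0], [0.001, -0.289, 0.957, -0.163], [0.0, 0.0, 0.0, 1.0]]
[139.  500.7  37.2]
```

View pics/c2.png

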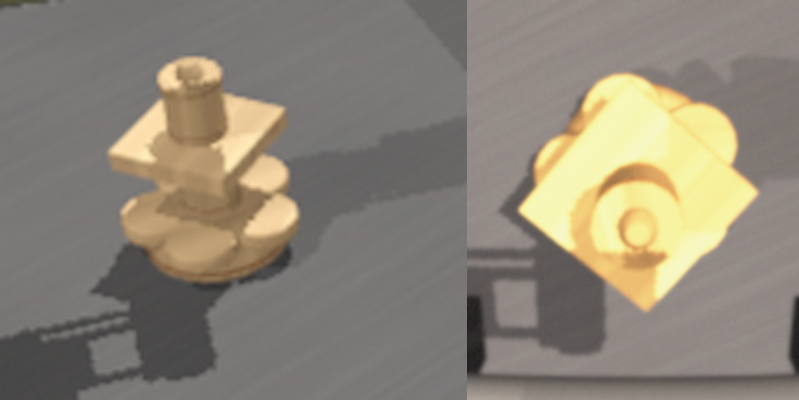

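Flower and square are stacked level, with the square's tenon at wrist pixel (285.5,214), on the prediction. On to the wooden round tier.

```bash
python3 -m crank '[[[7,22,0,0,-1],[7,25,0,0,-1],[7,25,0,0,-1],[7,25,0,0,-1],[7,25,0,0,-1],[7,25,0,0,-1],[7,25,0,0,-1],[7,25,0,0,-1],[7,25,0,0,-1],[7,25,0,0,-1]]]'; python3 -m crank '[[[7,25,4,0,-1],[7,25,5,0,-1],[7,25,5,0,-1],[7,25,5,0,-1],[7,25,5,0,-1],[7,25,5,0,-1],[7,25,5,0,-1],[7,25,5,0,-1],[7,27,5,0,-1],[6,25,5,0,-1]]]';python3 -m crank '[[[0,0,0,0,-1],[0,0,0,0,-1],[0,0,0,0,-1]]]'
python3 look.py w6 .541 .38 .068;python3 -c "from h import *;print(delta([.541,.38,.023]))"
```

```text
time: 16.78
position: [0.4955, 0.122, 0.2372]
tool_rot: [-0.686, -3.064, 0.002]
ft_force: [1.0, -0.4, 0.5]
grip_width: 0.999
grip_force: 0.0
time: 17.62
position: [0.5405, 0.3795, 0.1875]
tool_rot: [-0.686, -3.064, 0.003]
ft_force: [0.2, -1.0, 1.2]
grip_width: 0.999
grip_force: 0.0
time: 17.87
position: [0.5411, 0.3769, 0.1883]
tool_rot: [-0.688, -3.065, 0.004]
ft_force: [0.6, -1.0, 0.5]
grip_width: 1.004
grip_force: 0.0
proj 288.7159358294275 203.36291697822068
[  0.6   0.5 189. ] 325.19226210127806 284.74992214716184 211.4265427519552 [[0.0, -0.957, -0.289, 0.079], [1.0, 0.0, -0.001, -0.0], [0.001, -0.289, 0.957, -0.163], [0.0, 0.0, 0.0, 1.0]]
[  2.    3.3 166. ]
```

View pics/w6.png

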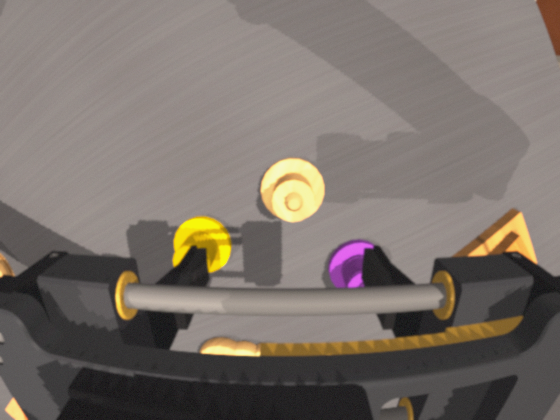

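The wooden round tier's tenon is at (294,201), with yellow at (202,245) and purple at (355,265), both clear of the fingers. Correction is about +3 x and +8 y.

```bash
python3 -m crank '[[[2,4,20,0,-1],[1,4,30,0,-1],[0,0,30,0,-1],[0,0,30,0,-1],[0,0,30,0,-1],[0,0,20,0,-1],[0,0,4,0,-1],[0,0,0,0,-1],[0,0,0,0,-1],[0,0,0,0,-1]]]';python3 -c "from h import *;print(delta([.541,.38,.023]))"
```

```text
time: 18.75
position: [0.5435, 0.3873, 0.0281]
tool_rot: [0.687, 3.063, 0.005]
ft_force: [0.2, 0.3, -0.4]
grip_width: 1.001
grip_force: 0.0
[-0.8 -7.7  5.1]
```

```bash
python3 -m crank '[[[0,-3,5,0,-1],[0,0,0,0,-1],[0,0,0,0,1],[0,0,0,0,1],[0,0,0,0,1],[0,0,0,0,1],[0,0,0,0,1],[0,0,0,0,1],[0,0,0,0,1],[0,0,0,0,1]]]' 30; python3 -m crank '[[[0,0,-15,0,1],[0,0,-25,0,1],[0,0,-35,0,1],[0,0,-35,0,1],[0,0,-35,0,1],[0,0,-35,0,1],[0,0,-10,0,1],[0,0,0,0,1],[0,0,0,0,1]]]'
python3 -c "from h import *;print(delta([.4542,-.132,.205]))"
```

```text
time: 19.58
position: [0.5406, 0.3842, 0.0206]
tool_rot: [0.687, 3.066, 0.0]
ft_force: [-0.3, 0.3, -0.6]
grip_width: 0.477
grip_force: 0.4
time: 20.33
position: [0.5404, 0.384, 0.2099]
tool_rot: [-0.687, -3.065, 0.0]
ft_force: [0.2, -0.0, -2.1]
grip_width: 0.451
grip_force: 30.0
[-142.2 -503.4    5. ]
```

```bash
python3 -m crank '[[[-7,-24,0,0,1],[-7,-25,0,0,1],[-7,-25,0,0,1],[-7,-25,0,0,1],[-7,-25,0,0,1],[-7,-25,0,0,1],[-7,-25,0,0,1],[-7,-25,0,0,1],[-7,-25,0,0,1],[-7,-25,0,0,1]]]'; python3 -m crank '[[[-7,-25,0,0,1],[-7,-25,0,0,1],[-7,-25,0,0,1],[-7,-25,0,0,1],[-7,-25,0,0,1],[-7,-25,0,0,1],[-7,-25,0,0,1],[-7,-25,0,0,1],[-8,-26,0,0,1],[-8,-27,0,0,1]]]';python3 -m crank '[[[0,0,10,0,1],[0,0,10,0,1],[0,0,0,0,1],[0,0,0,0,1],[0,0,0,0,1],[0,0,0,0,1]]]'
python3 -c "from h import *;print(delta([.4542,-.132,.155]))"
```

```text
time: 21.17
position: [0.4956, 0.1273, 0.2073]
tool_rot: [-0.686, -3.061, 0.005]
ft_force: [0.7, 0.4, -1.1]
grip_width: 0.451
grip_force: 30.0
time: 22.0
position: [0.4528, -0.1311, 0.2077]
tool_rot: [-0.685, -3.061, 0.001]
ft_force: [0.6, 1.3, -0.8]
grip_width: 0.449
grip_force: 30.0
time: 22.5
position: [0.4551, -0.1296, 0.1905]
tool_rot: [-0.684, -3.066, 0.0]
ft_force: [0.9, -0.2, -0.4]
grip_width: 0.45
grip_force: 30.0
[-0.2 -2.6 35.5]
```

```bash
python3 -m crank '[[[0,-2,12,0,1],[0,0,8,0,1],[0,0,5,0,1],[0,0,3,0,1],[0,0,2,0,1],[0,0,2,0,1],[0,0,1,0,1],[0,0,0,0,1],[0,0,0,0,1]]]'
python3 -c "from h import *;print(delta([.4542,-.132,.155]))"
```

```text
time: 23.25
position: [0.4541, -0.1324, 0.1578]
tool_rot: [0.687, 3.065, 0.0]
ft_force: [-0.2, -0.4, -1.3]
grip_width: 0.454
grip_force: 30.0
[0.1 0.4 2.8]
```

```bash
python3 -m crank '[[[0,0,1,0,1],[0,0,1,0,1],[0,0,0.5,0,1],[0,0,0,0,1],[0,0,0,0,1]]]'
```

```text
time: 23.67
position: [0.4541, -0.1324, 0.1553]
tool_rot: [0.687, 3.065, 0.0]
ft_force: [0.1, -0.8, 0.1]
grip_width: 0.454
grip_force: 30.0
```

```bash
python3 -m crank '[[[0,0,0.7,0,1],[0,0,0,0,1],[0,0,0,0,-0.6],[0,0,0,0,-0.6],[0,0,0,0,-0.6],[0,0,0,0,-0.6],[0,0,-10,0,-0.6],[0,0,-25,0,-0.6],[0,0,-30,0,-0.6],[0,0,-30,0,-1]]]'; python3 -m crank '[[[0,0,-30,0,-1],[0,0,-15,0,-1],[0,0,0,0,-1],[0,0,0,0,-1],[0,0,0,0,-1]]]'
python3 look.py w7 .454 -.132 .202
python3 - <<'E'
from h import *
d=get_image("scene");a=cv2.resize(d["pixels"][130:270,120:260,::-1],(400,400),interpolation=2)
b=cv2.imread("pics/w7.png")
cv2.imwrite("pics/c3.png",np.hstack([a,cv2.resize(b[100:300,185:385],(400,400))]))
print(delta([.630,-.017,.2]))
E
```

```text
time: 24.5
position: [0.4535, -0.1324, 0.2508]
tool_rot: [-0.687, -3.065, 0.0]
ft_force: [1.1, -0.4, 1.2]
grip_width: 0.823
grip_force: 0.0
time: 24.92
position: [0.4535, -0.1322, 0.2937]
tool_rot: [-0.687, -3.064, -0.0]
ft_force: [-0.7, 0.5, -0.3]
grip_width: 0.991
grip_force: 0.0
proj 285.89436855188455 214.7367776728184
[-8.000e-01  2.000e-01  2.932e+02] 325.19226210127806 284.74992214716184 211.4265427519552 [[0.0, -0.957, -0.289, 0.079], [1.0, 0.0, -0.001, -0.0], [0.001, -0.289, 0.957, -0.163], [0.0, 0.0, 0.0, 1.0]]
[-111.   179.6   92.7]
```

View pics/c3.png

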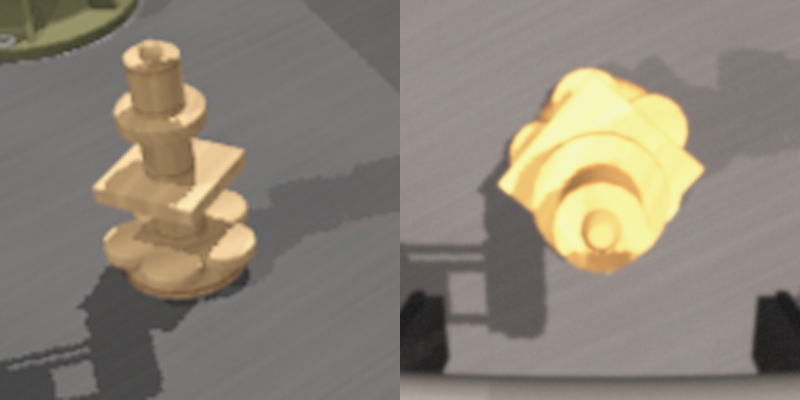

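The stack of three is upright, with the round tier's tenon at wrist pixel (285,216). Now the wooden knob.

```bash
python3 -m crank '[[[-12,20,0,0,-1],[-14,23,0,0,-1],[-14,23,0,0,-1],[-14,23,0,0,-1],[-14,23,0,0,-1],[-14,23,20,0,-1],[-14,23,25,0,-1],[-15,22,25,0,-1],[0,0,22,0,-1],[0,0,0,0,-1]]]';python3 -m crank '[[[0,0,0,0,-1],[0,0,0,0,-1],[0,0,0,0,-1]]]'
python3 look.py w8 .63 -.017 .054;python3 -c "from h import *;print(delta([.63,-.017,.018]))"
```

```text
time: 25.85
position: [0.628, -0.0152, 0.1948]
tool_rot: [-0.681, -3.055, 0.006]
ft_force: [-1.0, -0.7, -0.9]
grip_width: 0.998
grip_force: 0.0
time: 26.1
position: [0.6317, -0.018, 0.2046]
tool_rot: [0.688, 3.062, 0.001]
ft_force: [0.5, 0.4, 0.7]
grip_width: 0.996
grip_force: 0.0
proj 285.2074012343697 194.27518274797833
[  0.6  -0.5 204.7] 325.19226210127806 284.74992214716184 211.4265427519552 [[0.0, -0.957, -0.289, 0.079], [1.0, 0.0, -0.001, -0.0], [0.001, -0.289, 0.957, -0.163], [0.0, 0.0, 0.0, 1.0]]
[  2.5  -0.3 186.7]
```

View pics/w8.png

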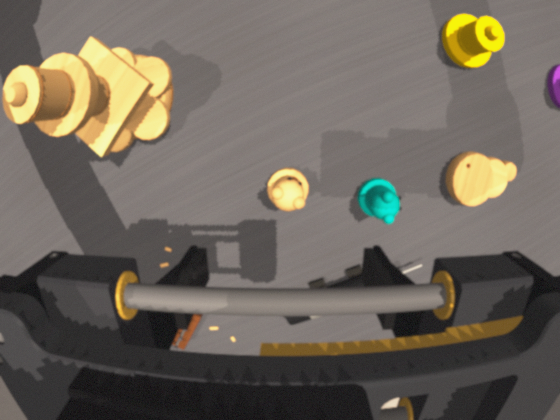

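The wooden knob's collar is centred near (288,188) and its head at (289,193), with the turquoise look-alike at (380,200). I'll use a narrower opening to stay well clear of it.

```bash
python3 - <<'E'
from h import *
d=dict(np.load("w8.npz"));im=d["pixels"]
for u,v,z in[(288,188,.01),(289,193,.04)]:
    print(delta([*wray(d,d["p"],d["Rm"],u,v,z)[:2],.018]))
h=cv2.cvtColor(im,cv2.COLOR_RGB2HSV);m=((h[...,0]<28)&(h[...,1]>70)&(h[...,2]>90)).astype(np.uint8);m[:160]=0;m[220:]=0;m[:,:250]=0;m[:,330:]=0
c=max(cv2.findContours(m,0,1)[0],key=cv2.contourArea);print(cv2.minEnclosingCircle(c),cv2.boundingRect(c))
E
python3 -m crank '[[[0,0,25,0,-0.4],[0,0,30,0,-0.4],[0,0,30,0,-0.4],[0,0,0,0,-0.4],[0,0,0,0,-0.4]]]'
python3 -c "from h import *;print(delta([.63,-.017,.018]))"
```

```text
[ -1.1   2.9 186.7]
[  0.4   3.6 186.7]
((288.5453186035156, 189.55438232421875), 22.8314208984375) (266, 167, 43, 45)
time: 26.57
position: [0.6304, -0.0171, 0.1175]
tool_rot: [-0.687, -3.064, 0.0]
ft_force: [0.6, 0.6, 0.1]
grip_width: 0.736
grip_force: 0.0
[ 0.3 -0.  99.5]
```

```bash
python3 -m crank '[[[0,3,25,0,-0.4],[0,0,30,0,-0.4],[0,0,25,0,-0.4],[0,0,15,0,-0.4],[0,0,3,0,-0.4],[0,0,0,0,-0.4],[0,0,0,0,-0.4],[0,0,0,0,-0.4]]]'
python3 -c "from h import *;print(delta([.63,-.017,.018]))"
```

```text
time: 27.23
position: [0.6346, -0.0143, 0.0222]
tool_rot: [0.686, 3.061, 0.002]
ft_force: [-0.3, 0.7, 0.5]
grip_width: 0.705
grip_force: 0.0
[ 3.  -4.4  4.2]
```

```bash
python3 -m crank '[[[2,0,2,0,-0.4],[0,0,0,0,-0.4],[0,0,0,0,-0.4],[0,0,0,0,-0.4]]]'
python3 -c "from h import *;print(delta([.63,-.017,.018]))"
```

```text
time: 27.57
position: [0.6308, -0.0132, 0.0177]
tool_rot: [0.687, 3.065, 0.0]
ft_force: [-0.3, -0.5, -1.0]
grip_width: 0.7
grip_force: 0.0
[-0.9 -3.7 -0.3]
```

```bash
python3 -m crank '[[[-1,0,-1,0,-0.4],[0,0,0,0,-0.4],[0,0,0,0,1],[0,0,0,0,1],[0,0,0,0,1],[0,0,0,0,1],[0,0,0,0,1],[0,0,0,0,1],[0,0,0,0,1],[0,0,0,0,1]]]' 20; python3 -m crank '[[[0,0,-15,0,1],[0,0,-30,0,1],[0,0,-35,0,1],[0,0,-35,0,1],[0,0,-35,0,1],[0,0,-35,0,1],[0,0,-35,0,1],[0,0,-30,0,1],[0,0,0,0,1],[0,0,0,0,1]]]'
python3 look.py w9; python3 -c "
from h import *;print(delta([.4542,-.132,.265]));b=cv2.imread('pics/w9.png');cv2.imwrite('pics/c4.png',b[150:400,100:460])"
```

```text
time: 28.4
position: [0.6315, -0.0137, 0.0183]
tool_rot: [-0.687, -3.066, -0.0]
ft_force: [0.2, -0.0, 0.1]
grip_width: 0.388
grip_force: 20.0
time: 29.23
position: [0.6326, -0.014, 0.2707]
tool_rot: [0.686, 3.061, 0.002]
ft_force: [-0.0, 0.1, -0.3]
grip_width: 0.382
grip_force: 20.0
[-1.000e+00  1.000e-01  2.684e+02] 325.19226210127806 284.74992214716184 211.4265427519552 [[0.0, -0.957, -0.289, 0.079], [1.0, 0.0, -0.001, -0.0], [0.001, -0.289, 0.957, -0.163], [0.0, 0.0, 0.0, 1.0]]
[ 109.9 -182.6    3.3]
```

View pics/c4.png

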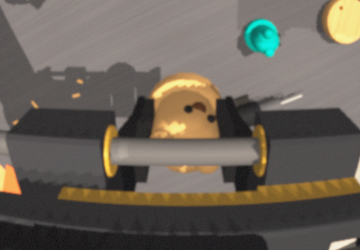

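The knob is held upright between the pads at crop pixel (185,120). Moving it over the stack.

```bash
python3 -m crank '[[[10,-17,0,0,1],[12,-20,0,0,1],[12,-20,0,0,1],[12,-20,0,0,1],[12,-20,0,0,1],[12,-20,0,0,1],[12,-20,0,0,1],[12,-20,0,0,1],[10,-16,0,0,1],[6,-10,0,0,1]]]';python3 -m crank '[[[0,0,15,0,1],[0,0,10,0,1],[0,0,0,0,1],[0,0,0,0,1],[0,0,0,0,1],[0,0,0,0,1]]]'
python3 -c "from h import *;print(delta([.4542,-.132,.2103]))"
```

```text
time: 30.12
position: [0.4513, -0.1334, 0.2665]
tool_rot: [-0.688, -3.062, 0.0]
ft_force: [0.9, -0.6, -0.9]
grip_width: 0.385
grip_force: 20.0
time: 30.62
position: [0.4545, -0.132, 0.2436]
tool_rot: [0.686, 3.066, -0.0]
ft_force: [-0.5, 0.4, -0.6]
grip_width: 0.389
grip_force: 20.0
[ 0.3 -0.1 33.3]
```

```bash
python3 -m crank '[[[0,0,12,0,1],[0,0,8,0,1],[0,0,5,0,1],[0,0,3,0,1],[0,0,2,0,1],[0,0,1,0,1],[0,0,0,0,1],[0,0,0,0,1],[0,0,0,0,1]]]'
python3 -c "from h import *;print(delta([.4542,-.132,.2103]))"
```

```text
time: 31.37
position: [0.4542, -0.1324, 0.2127]
tool_rot: [0.687, 3.065, 0.0]
ft_force: [-0.4, 0.5, -0.6]
grip_width: 0.378
grip_force: 20.0
[0.2 0.3 2.4]
```

```bash
python3 -m crank '[[[0,0,1,0,1],[0,0,1,0,1],[0,0,0.7,0,1],[0,0,0,0,1],[0,0,0,0,1]]]'
```

```text
time: 31.78
position: [0.4543, -0.1324, 0.2102]
tool_rot: [0.687, 3.065, 0.0]
ft_force: [-0.7, -0.2, 3.7]
grip_width: 0.38
grip_force: 20.0
```

Contact at the seating height. Release and retreat straight up.

```bash
python3 -m crank '[[[0,0,0,0,-0.4],[0,0,0,0,-0.4],[0,0,0,0,-0.4],[0,0,0,0,-0.4],[0,0,-10,0,-0.4],[0,0,-25,0,-0.4],[0,0,-30,0,-0.6],[0,0,-30,0,-0.6],[0,0,-15,0,-0.6],[0,0,0,0,-0.6]]]'; python3 -m crank '[[[0,0,0,0,-1],[0,0,0,0,-1],[0,0,0,0,-1]]]'
python3 look.py w10 .454 -.132 .25
python3 - <<'E'
from h import *
d=get_image("scene");a=cv2.resize(d["pixels"][110:270,110:270,::-1],(400,400),interpolation=2)
b=cv2.imread("pics/w10.png")
cv2.imwrite("pics/c5.png",np.hstack([a,cv2.resize(b[100:300,185:385],(400,400))]))
E
```

```text
time: 32.62
position: [0.4558, -0.1328, 0.3243]
tool_rot: [0.685, 3.058, 0.002]
ft_force: [0.2, -1.2, 0.5]
grip_width: 0.791
grip_force: 0.0
time: 32.87
position: [0.4533, -0.1322, 0.3184]
tool_rot: [-0.686, -3.063, 0.0]
ft_force: [0.4, 0.3, -0.4]
grip_width: 0.938
grip_force: 0.0
proj 286.0392682125416 224.23270226936307
[-6.000e-01  3.000e-01  3.184e+02] 325.19226210127806 284.74992214716184 211.4265427519552 [[0.0, -0.957, -0.289, 0.079], [1.0, 0.0, -0.001, -0.0], [0.001, -0.289, 0.957, -0.163], [0.0, 0.0, 0.0, 1.0]]
```

View pics/c5.png

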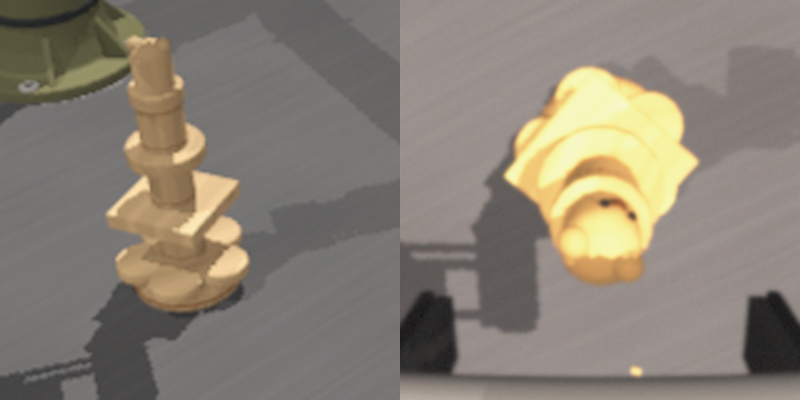

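The stack is complete and upright: the knob's collar sits flush on the round tier (left crop, about (157,95)), and the gripper is clear.

```bash
python3 -c "from bench import job;print(job.close_job())"
```

```text
the job is handed in; nothing more can be done
None
```

The stand is stacked on its foot in order (flower, square, round, bear knob), each part upright and home as far as the pictures and contact forces show. The rotary tool, whale, burr block and look-alikes were left alone, and I handed the job in at about 33 s; it returned no verdict.

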